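# Log and close the sample module's access panel

## Task

Log the white sample module before closing it: pick up the pocket scanner, aim its nose straight down at the bar label on the module's top from about 80 mm above and hold it steady there for over a second, then stand it back in its dock and let go. Next turn the panel's quarter-turn fastener clockwise (seen from above) until its slot lines up with the two black marks on the panel, without pressing the panel home yet. Then press the panel down fully home against the module's frame and finish while still holding it pressed there; leave the other things on the bench where they are.

Things in the scene. Friction and masses are not known exactly. Their poses are not given: they have to be found in the camera images.
- module: Sample module: low white box fixed to the bench, 200 (x) x 320 (y) x 80 mm tall. Origin: centre of its underside on the bench; z up. Its top carries the aluminium access panel on the +y half (panel centre at module x 0, y +60 mm) and the bar label on the -y half. It stays put, at any yaw within about 0.3 rad.
- label (a point): Centre of the bar label lying flat on the module's top, 81 mm above the bench: white, 44 (x) x 64 (y) mm with black bars. Axes as the module's.
- scanner: Loose pocket scanner of grey plastic, 130 mm tall, about 0.16 kg, standing nose down in its dock. Origin: centre of the underside, which is the scan window; it scans along its own -z (out of the underside). The lowest 40 mm is the nose, 44 (x) x 34 (y) mm; above it, from 40 to 130 mm, the handle, 36 (x) x 28 (y) mm. Grasp the handle from above across the 28 mm (y) or the 36 mm (x).
- dock: Scanner dock: open black tray fixed to the bench, outside 68 (x) x 58 (y) x 26 mm tall, walls and floor 5 mm thick, so the scanner stands 5 mm above the bench with 7 mm clearance all round. Origin: centre of the underside; the scanner starts centred in it with the same yaw.
- press_spot (a point): A spot on the top face of the access panel's bare plate, on the panel's centre line 75 mm from the fastener axis on the -x (module) side; a good place to push straight down. The panel is an aluminium plate 164 x 164 x 5 mm; this spot is 45 mm from the panel's centre towards module -x. With the panel up it lies 93 mm above the bench, pressed home 85 mm.
- panel (a joint): How far the access panel is pressed down, m: 0 = standing 8 mm proud of the module on its springs (as at the start), 0.008 = home on the frame, a hard stop. It moves straight down and up only. The springs push back with about 4 N at first and 10 N when home and lift it again when let go. With the fastener out of line a cross pin inside stops the panel at 3 mm.
- fastener_grip (a point): On the fastener's vertical axis, at the height to grip its bar: 18 mm above the panel's plate (111 mm above the bench with the panel up). The fastener is a steel disc, 40 mm across and 4 mm thick, with an upright grip bar on it, 36 mm long, 12 mm thick, its top 28 mm above the plate; the slot is the black line along the bar's top. This point's x axis runs along the bar and slot. The axis lies on module x +30 mm, y +60 mm.
- fastener (a joint): Turn of the fastener, rad, growing clockwise seen from above: 0 = bar and slot along the module's x axis, 1.571 = slot in line with the two black marks on the plate (along the module's y axis). Starts between 0.15 and 0.6; turns from 0 to 2.0, so it can be overshot; a friction of about 0.06 N m keeps it where it is left.
- bottle: Bystander: amber bottle, 60 mm across, 150 mm tall; origin at the centre of its underside.
- jar: Bystander: white jar, 60 mm across, 90 mm tall; origin at the centre of its underside.
- sample_cup: Bystander: small white cup, 28 mm across, 28 mm tall, standing on the module's top in the corner beyond the label; origin at the centre of its underside.
- rack: Bystander: green tube rack 100 x 140 x 50 mm with tubes to 79 mm; origin at the centre of its underside.
- eraser: Bystander: white block 50 x 28 x 14 mm; origin at the centre of its underside.
Mind the look-alikes: they are no part of the job. Leave any blue look-alike of the scanner alone. Leave any green look-alike of the dock alone.

How it is judged:
On the way, in this order (a step that is already met when the one before it is completed fails the run):
1. the held scanner is aimed at the label from 40 to 140 mm, steady, for 1 s (contact force between the fingers and scanner above 1 N and x of label in the frame of scanner between -0.02 and 0.02 m and y of label in the frame of scanner between -0.02 and 0.02 m and z of label in the frame of scanner between -0.14 and -0.04 m and angle between scanner's own z axis and vertical below 0.35 rad and linear speed of scanner below 0.03 m/s), for 1 s.
2. the scanner stands in its dock again, let go (horizontal distance between scanner and dock below 0.02 m and height (world z) of scanner below 0.012 m and angle between scanner's own z axis and vertical below 0.15 rad and contact force between the fingers and scanner below 0.1 N and linear speed of scanner below 0.03 m/s), for 0.2 s.
3. the fastener's slot is in line with the marks (within 0.17 rad), the panel not yet pressed home (value of joint fastener between 1.4 and 1.74 rad and value of joint panel below 0.005 m), for 0.2 s.
4. the panel is held home by the fingers (value of joint panel above 0.0065 m and contact force between the fingers and panel above 3 N and value of joint fastener between 1.4 and 1.74 rad), for 0.5 s.
At the end, for the whole second after the job is handed in: The fingers hold the panel pressed home (at least 6.5 of its 8 mm, with more than 3 N on it), the slot is within 0.17 rad of the marks (fastener joint 1.40 to 1.74), and the scanner stands upright on the floor of its dock (within 20 mm of its centre), untouched and at rest (all of step 2 and all of step 4); the arm keeps its last pose, push and grip.
It fails at once if a bystander is moved by more than 30 mm (distance of any of bottle, jar, sample_cup, rack, eraser from where it was at the start of the episode above 0.03 m).
It also fails if it takes over 72 s, if anything falls off the work surface, if the arm or the gripper's body presses on something with over 40 N, if the wrist force passes 120 N, or if a joint passes its speed limit or range.

## Robot

A 6-joint arm with a two-finger parallel gripper is mounted at the origin on the work surface. World frame = base frame: x ahead of the robot, y to its left, z up, the work surface at z = 0. Lengths are in m, angles in rad, forces in N, time in s.
With the tool pointing down it reaches from about 0.375 to 0.9 m from the base axis. Payload 3.1 kg.
Tool frame: the origin (TCP) lies at the very end of the fingers, on their centre line; the grasp point (between the pads) lies 19 mm behind it; z points along the fingers, y is the line along which they close (so a half turn about z gives the same grasp; the last joint's range is limited). The gripper opens to 85 mm and grips with 20 to 120 N. Pads are 22 mm wide; open, the fingers measure 114 mm over their backs; the gripper's body (76 mm by 85 mm) begins 54 mm behind the grasp point. The pads swing forward as they close: fully open they stand 13 mm farther back than shut.
Start: joints at [-1.335, 0.527, 1.433, -0, 1.181, -0.178], TCP at [0.251, -0.572, 0.231] pointing down, gripper open.
Joint ranges: [-3.08, 3.08], [-0.75, 2.2], [0.22, 2.44], [-1.43, 4.57], [0, 2.65], [-2.85, 2.85]. Speed limits (rad/s): [2.79, 2.79, 3.14, 3.14, 3.14, 3.14].

## Interface

Orientations are given as a unit quaternion [x, y, z, w].
In Python, from station import manip gives the robot as it stands.
- The arm moves only by the shell command python3 -m handwheel 'ROWS' [FORCE]. ROWS is JSON, a list of rows, each a list of 7 numbers: the shift along the world's x, y, z in mm, then the turn, a rotation vector about the world's x, y, z in degrees, then the opening, from 0 (shut) to 1 (fully open). A call has exactly 10 rows; each row shifts and turns the commanded pose from where the row before left it; what a row does not reach is not made up. A row lasts 1/8 s, in which the tool goes at most 62.5 mm and 10.7 degrees, less where a joint would pass 70% of its speed; a pose out of reach is approached as far as the arm can. A call is refused whole if a number of a shift passes 62.5 or a number of a turn 10.7, either way. A call with a gripper value outside its range is refused whole. The fingers move at their own pace and stop on an object; FORCE is the grip in N (left out, the last holds). Time passes only in rows, so rows that do not move let the fingers close, or fill a call up. It gives the time, the measured TCP pose, the force, the opening and the grip force at its end, in the units of the state.
- manip.sense(): the state, without advancing time (a new reading comes with each control period).
- manip.snapshot(name): name is "scene" or "top" or "wrist"; returns the picture (420x560x3 uint8, red, green, blue); there is no depth.
- manip.get_calibration(name): a dict with "K" (3x3 intrinsics, pixels), "k1" (the pictures are not rectified: a ray, as slopes to the right and down, at radius r is drawn at 1 + k1 r^2 times it, then the intrinsics apply), "rvec" (rotation vector, rad) and "tvec" (3), from world to camera coordinates, as OpenCV has them. Camera axes: x right, y down, z forward; pixel columns grow to the right and rows downward; lengths in m; the calibration is good to about 2 mm. A picture is of the moment at which its call begins: read the wrist's pose just before it. get_calibration takes no time and is no camera call; for the wrist camera it gives the pose at the moment of the call.
- manip.sign_off(): hands the job in; it is judged then, once.
The state is a dict: "t": time; "q": joint angles; "qd": joint speeds; "tau": joint torques, N m; "tcp_pos": TCP position; "tool_rot": TCP orientation; "force": force on the tool from outside, world axes, zero at the start; "ft_torque": the same for the moment, N m; "finger_gap": opening from 0.0 (shut) to 1.0 (fully open); "gripper_force": force on a finger pad.
Only numpy, scipy, OpenCV 4.12 (cv2) and the standard library are available. Lean on these libraries where they do the work, as an engineer would, in place of code of your own. Each camera call takes 0.05 s, during which the arm holds its last target. There are 200 camera calls.

## Working session

There is one attempt and no reset: what is moved stays moved. The work goes in short steps, Python scripts to look and compute and a shell command to move; the robot and the scene stay as the last step left them, time stands still between calls to the robot, and variables do not carry over. Pictures are saved under pics/ and viewed, at most 10 in all, crops included, and the job is handed in when it is done.

```bash
ls; mkdir -p pics
cat > h.py <<'E'
import numpy as np, cv2
from station import manip
def cal(n): 
    c=manip.get_calibration(n); return c
def ray(c,u,v):
    K=np.array(c["K"]);k1=c["k1"]
    p=cv2.undistortPoints(np.array([[[u,v]]],float),K,np.array([k1,0,0,0,0.]))[0,0]
    R=cv2.Rodrigues(np.array(c["rvec"],float))[0];t=np.array(c["tvec"],float)
    d=R.T@np.array([p[0],p[1],1]);o=-R.T@t
    return o,d
def onz(c,u,v,z):
    o,d=ray(c,u,v); return o+d*(z-o[2])/d[2]
def proj(c,P):
    return cv2.projectPoints(np.array(P,float).reshape(-1,3),np.array(c["rvec"],float),np.array(c["tvec"],float),np.array(c["K"]),np.array([c["k1"],0,0,0,0.]))[0][:,0]
E
python3 - <<'E'
from h import *
for n in("scene","top"):
    cv2.imwrite(f"pics/{n}.png",manip.snapshot(n)[:,:,::-1])
    c=cal(n);print(n,c, -cv2.Rodrigues(np.array(c["rvec"],float))[0].T@c["tvec"])
E
```

```text
pics
scene {'K': array([[496.16773046,   0.        , 287.70917803],
       [  0.        , 496.16773046, 204.71562308],
       [  0.        ,   0.        ,   1.        ]]), 'k1': -0.09387311242030257, 'rvec': array([ 1.76873667,  1.71094374, -0.70290679]), 'tvec': array([-0.00651562, -0.3201148 ,  1.75674823])} [ 1.48120436 -0.07405026  0.99460066]
top {'K': array([[390.59132008,   0.        , 278.51190935],
       [  0.        , 390.59132008, 214.09116668],
       [  0.        ,   0.        ,   1.        ]]), 'k1': -0.0765949800409091, 'rvec': array([ 2.16595792, -2.13523786,  0.18583175]), 'tvec': array([-0.05226452,  0.52521498,  1.12687873])} [ 0.34774409 -0.02344771  1.19455526]
```

View pics/scene.png

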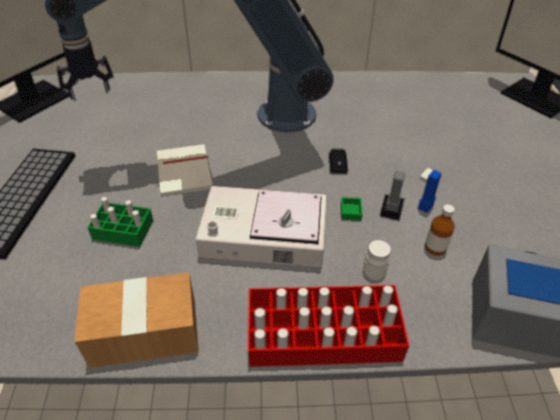

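View pics/top.png

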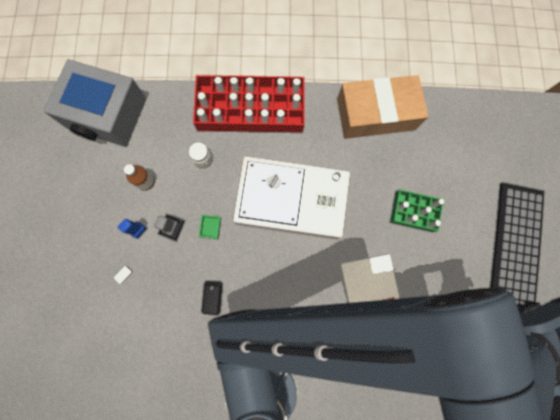

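The scene view shows the grey scanner in a black tray at (395,195) and the module at (265,225). The blue look-alike is at (430,190), the green dock at (351,208), and a black mouse-like item at (338,160). In the top view, the grey scanner and black dock are at (170,226), the blue one at (131,228), the green tray at (210,227) and the module at (293,197). The grey one in the black tray fits the description. I'll confirm it in an enlarged crop.

Run:
```python
from h import *
a=cv2.imread("pics/top.png");b=cv2.imread("pics/scene.png")
A=cv2.resize(a[140:260,100:360],None,fx=3,fy=3,interpolation=cv2.INTER_CUBIC)[:, :780]
B=cv2.resize(b[150:230,190:450],None,fx=3,fy=3,interpolation=cv2.INTER_CUBIC)
cv2.imwrite("pics/crop.png",np.vstack([A,B]))
c=cal("top")
s=cal("scene")
# module outline in top: bright mask
hsv=cv2.cvtColor(a,cv2.COLOR_BGR2HSV)
m=((hsv[...,2]>170)).astype(np.uint8); m[:, :225]=0;m[:,360:]=0;m[:150]=0;m[245:]=0
m=cv2.morphologyEx(m,cv2.MORPH_CLOSE,np.ones((9,9)))
ct=max(cv2.findContours(m,0,2)[0],key=cv2.contourArea)
P=np.array([onz(c,*p[0].astype(float),0.08)[:2] for p in ct]).astype(np.float32)
print(cv2.minAreaRect(P))
# dark dock
m=((hsv[...,2]<60)).astype(np.uint8); m[:, :145]=0;m[:,195:]=0;m[:205]=0;m[250:]=0
ct=max(cv2.findContours(m,0,2)[0],key=cv2.contourArea)
P=np.array([onz(c,*p[0].astype(float),0.02)[:2] for p in ct]).astype(np.float32)
print(cv2.minAreaRect(P))
```

```text
((0.5733796954154968, -0.08492429554462433), (0.2801484167575836, 0.39337828755378723), 1.1873970031738281)
((0.4845707416534424, 0.2785796523094177), (0.054072462022304535, 0.061276599764823914), 68.1845932006836)
```

View pics/crop.png

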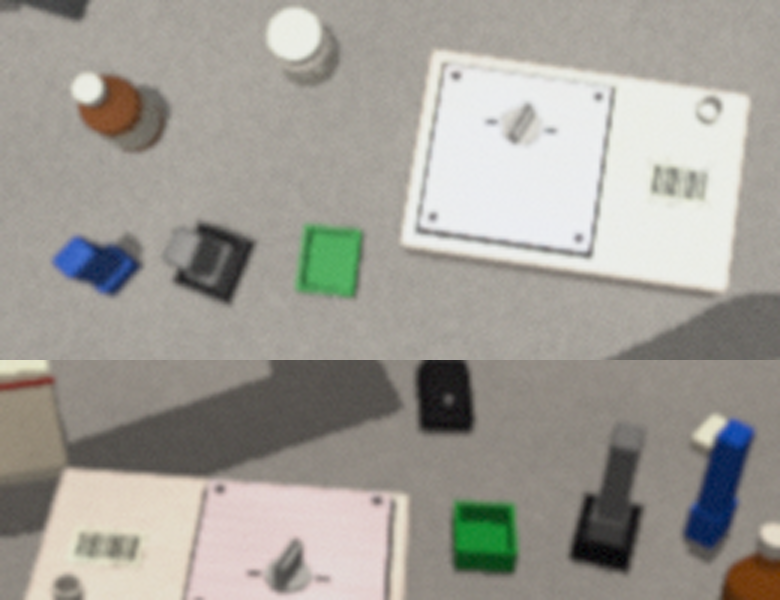

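The crop shows the grey scanner (handle top at crop (182,246)) standing in the black tray (crop (215,262)), next to the blue and green look-alikes. That confirms the target. The module's label is at crop (679,183) and the fastener at (521,124).

Run:
```python
from h import *
c=cal("top");s=cal("scene")
f=lambda u,v,z:onz(c,100+u/3-.33,140+v/3-.33,z)[:2].round(4)
g=lambda u,v,z:onz(s,190+u/3-.33,150+(v-360)/3-.33,z)[:2].round(4)
D=[f(200,222,.026),f(254,240,.026),f(232,302,.026)];print("dock",D,(D[0]+D[2])/2)
e=D[1]-D[0];print("yaw of long/short", np.degrees(np.arctan2(e[1],e[0])),np.hypot(*e)); e=D[2]-D[1];print(np.degrees(np.arctan2(e[1],e[0])),np.hypot(*e))
print("top",f(183,246,.13),"scene top",g(629,434,.13))
M=[f(434,52,.08),f(750,95,.08),f(727,291,.08),f(402,245,.08)];print("mod",M,np.mean(M,0))
e=M[0]-M[1];print(np.degrees(np.arctan2(-e[0],e[1])));e=M[0]-M[3];print(np.degrees(np.arctan2(e[1],e[0])))
print("label",f(679,183,.081),g(108,546,.081)); print("marks",f(491,122,.093),f(553,130,.093),"disc",f(521,126,.099))
print(manip.sense()["tool_rot"],manip.sense()["t"])
```

```text
dock [array([0.5241, 0.2949]), array([0.5066, 0.2392]), array([0.4438, 0.2582])] [0.48395 0.27655]
yaw of long/short -107.44183867731144 0.05838441572885695
163.1669264514015 0.06561127951808293
top [0.4859 0.281 ] scene top [0.4815 0.286 ]
mod [array([0.689 , 0.0592]), array([ 0.6512, -0.253 ]), array([ 0.457 , -0.2276]), array([0.4967, 0.0847])] [ 0.573475 -0.084175]
-6.903553919725013
-7.553655081603907
label [ 0.5614 -0.1818] [ 0.5648 -0.1799]
marks [0.6159 0.0014] [ 0.6091 -0.0585] disc [ 0.611  -0.0276]
[ 9.78667791e-01  2.05446793e-01 -1.94541552e-05 -9.84188813e-04] 0.1
```

```bash
python3 -m handwheel '[[25,57,5,0,0,5,1],[25,57,5,0,0,5,1],[25,57,5,0,0,5,1],[25,57,5,0,0,5,1],[25,57,5,0,0,5,1],[25,57,5,0,0,5,1],[25,57,5,0,0,5,1],[25,57,5,0,0,5,1],[25,57,5,0,0,5,1],[25,57,5,0,0,4,1]]' 40
python3 -m handwheel '[[-2,40,0,0,0,0,1],[-2,40,0,0,0,0,1],[-2,40,0,0,0,0,1],[-2,40,0,0,0,0,1],[-2,30,0,0,0,0,1],[-2,30,0,0,0,0,1],[-2,30,0,0,0,0,1],[-2,20,0,0,0,0,1],[0,10,0,0,0,0,1],[0,0,0,0,0,0,1]]'
python3 - <<'E'
from h import *
s=manip.sense();print(s["t"],s["tcp_pos"],s["tool_rot"],s["q"],s["force"])
c=cal("wrist");print(c); np.save("w1.npy",c,allow_pickle=True)
cv2.imwrite("pics/w1.png",manip.snapshot("wrist")[:,:,::-1])
print(proj(c,[s["tcp_pos"],[.484,.277,.026],[.484,.278,.135]]))
E
```

```text
t: 1.35
tcp_pos: [0.5017, -0.0002, 0.2813]
tool_rot: [0.805, 0.594, -0.0, 0.0]
force: [0.8, -0.5, 0.6]
finger_gap: 0.999
gripper_force: 0.0
t: 2.6
tcp_pos: [0.4853, 0.2778, 0.2811]
tool_rot: [0.805, 0.593, -0.0, 0.0]
force: [-0.4, -0.4, -0.5]
finger_gap: 1.001
gripper_force: 0.0
2.6 [0.48532276 0.27784614 0.28114974] [ 8.05154628e-01  5.93064884e-01 -2.12096480e-04  1.50492665e-04] [ 3.20362954e-01  3.82771962e-01  1.53894595e+00 -4.44482793e-04
  1.22018505e+00  6.21591751e-01] [-0.35291875 -0.3693485  -0.48428946]
{'K': array([[329.28188589,   0.        , 279.09326629],
       [  0.        , 329.28188589, 202.79330291],
       [  0.        ,   0.        ,   1.        ]]), 'k1': -0.0800383002093046, 'rvec': array([-2.80827113,  0.42721653,  0.06421465]), 'tvec': array([-0.38087958,  0.33753697,  0.54974594])}
[[279.3783803  266.05057152]
 [278.21431941 166.52074119]
 [277.67508146 188.72318958]]
```

View pics/w1.png

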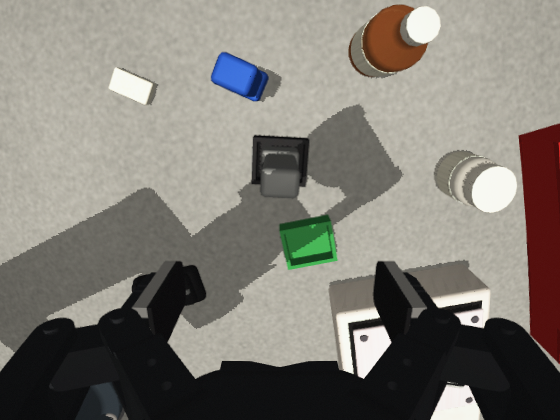

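The wrist view shows the grey scanner in the black dock: rim corners near (255,136), (309,138) and (306,187), handle top near (280,183). It is nearly square to the fingers, with the blue and green ones clear of them. I'll refine the numbers by mask.

Run:
```python
from h import *
c=np.load("w1.npy",allow_pickle=True).item()
a=cv2.imread("pics/w1.png")
sub=a[120:215,235:325].max(2); 
P=[onz(c,u,v,.026)[:2] for u,v in((255,136),(309,138),(306,187))]
print(P,(P[0]+P[2])/2); e=P[1]-P[0];print(np.degrees(np.arctan2(e[1],e[0])),np.hypot(*e),np.hypot(*(P[2]-P[1])))
m=np.zeros(a.shape[:2],np.uint8);m[120:215,235:325]=((sub>55)&(sub<110))
m=cv2.morphologyEx(m,cv2.MORPH_OPEN,np.ones((5,5)))
n,l,st,ce=cv2.connectedComponentsWithStats(m);print(st[1:],ce[1:])
for y in range(145,202,6): print(y,a[y,250:312:3].max(1))
```

```text
[array([0.46855765, 0.32063408]), array([0.52953696, 0.29917625]), array([0.50940471, 0.24194125])] [0.48898118 0.28128767]
-19.3863149206635 0.06464453328620785 0.060672500720739354
[[ 307  131   18   53  728]
 [ 289  151   10    7   54]
 [ 240  168   65   47 2100]] [[316.90659341 156.89423077]
 [293.57407407 153.81481481]
 [274.58761905 193.52238095]]
145 [185  53  42  32  53  52  52  48  45  41  51  45  47  53  53  52  28  29
  15  29 106]
151 [184  53  37  28  77 131 126 120 114  98 102  94  87  74  59  57  35  28
  21  28 110]
157 [179  51  33  33  70  57  53  52  52  52  51  51  52  51  51  85  64  29
  22  37 105]
163 [179  51  26  37  53  55  52  51  53  53  52  51  52  52  51  51  54  26
  27  56  99]
169 [177  49  19  31  70 110 110 106 101  67  66  65  63  61  59  57  44  22
  28  78 111]
175 [187  50  17  27  75  99 102 104 104 106 105 106 106 106 106 104  77  28
  28 118  99]
181 [152  30  25  25  77  98 100 102 101 101 103 104 104 103 103  97  71  14
  48 151 189]
187 [106 111 108  97  78  97  99  98  99  99  99 100  99  98  99  88  77 160
 152 173 177]
193 [102 104 104 105  76  93  94  94  96  94  96  95  94  94  93  83 106 180
 179 182 176]
199 [107 109 106 104 111 105 104 107 107 110 106 106 105 100  99 107 187 184
 185 182 179]
```

Run:
```python
from h import *
c=np.load("w1.npy",allow_pickle=True).item()
P=[onz(c,u,v,.135)[:2] for u,v in((262,168.5),(299,168.5),(298,197),(262,197))]
print(np.round(P,4),np.mean(P,0)); e=P[1]-P[0];print(np.degrees(np.arctan2(e[1],e[0])),np.hypot(*e),np.hypot(*(P[2]-P[1])))
```

```text
[[0.4762 0.3   ]
 [0.5077 0.2902]
 [0.4994 0.265 ]
 [0.468  0.2748]] [0.48783441 0.28247668]
-17.29803708150832 0.032988880993260424 0.026492956747375777
```

```bash
python3 -m handwheel '[[2.5,4.5,-20,0,0,0,1],[0,0,-30,0,0,0,1],[0,0,-30,0,0,0,1],[0,0,-30,0,0,0,1],[0,0,-30,0,0,0,1],[0,0,-30,0,0,0,1],[0,0,-20,0,0,0,1],[0,0,-6,0,0,0,1],[0,0,0,0,0,0,0.1],[0,0,0,0,0,0,0.1]]' 40
python3 -m handwheel '[[0,0,0,0,0,0,0.1],[0,0,0,0,0,0,0.1],[0,0,0,0,0,0,0.1],[0,0,0,0,0,0,0.1],[0,0,0,0,0,0,0.1],[0,0,0,0,0,0,0.1],[0,0,2,0,0,0,0.1],[0,0,4,0,0,0,0.1],[0,0,8,0,0,0,0.1],[0,0,10,0,0,0,0.1]]'
```

```text
t: 3.9
tcp_pos: [0.4887, 0.2823, 0.0863]
tool_rot: [0.805, 0.593, 0.001, 0.0]
force: [-0.8, 0.5, 0.3]
finger_gap: 0.604
gripper_force: 0.0
t: 5.15
tcp_pos: [0.4877, 0.2822, 0.1097]
tool_rot: [0.805, 0.593, -0.0, -0.0]
force: [-0.6, 1.0, -2.1]
finger_gap: 0.423
gripper_force: 39.7
```

```bash
python3 -m handwheel '[[0,0,30,0,0,0,0.1],[0,0,40,0,0,0,0.1],[0,0,40,0,0,0,0.1],[0,0,30,0,0,0,0.1],[0,0,15,0,0,0,0.1],[3,-20,0,0,0,0,0.1],[6,-40,0,0,0,0,0.1],[8,-50,0,0,0,0,0.1],[8,-50,0,0,0,0,0.1],[8,-50,0,0,0,0,0.1]]'
python3 -m handwheel '[[8,-50,0,0,0,0,0.1],[8,-50,0,0,0,0,0.1],[8,-50,0,0,0,0,0.1],[8,-43,0,0,0,0,0.1],[6,-30,0,0,0,0,0.1],[3,-20,-8,0,0,0,0.1],[1,-10,-8,0,0,0,0.1],[0,0,-8,0,0,0,0.1],[0,0,0,0,0,0,0.1],[0,0,0,0,0,0,0.1]]'
python3 - <<'E'
from h import *
s=manip.sense();print(s["q"])
a=manip.snapshot("scene")[:,:,::-1];w=manip.snapshot("wrist")[:,:,::-1]
cv2.imwrite("pics/s2.png",np.hstack([cv2.resize(a[120:280,150:350],(500,400)),cv2.resize(w,(300,400))]))
E
```

```text
t: 6.4
tcp_pos: [0.5196, 0.0696, 0.2625]
tool_rot: [0.805, 0.593, -0.002, -0.001]
force: [0.9, 0.1, -2.3]
finger_gap: 0.424
gripper_force: 39.9
t: 7.65
tcp_pos: [0.5628, -0.1796, 0.2404]
tool_rot: [0.805, 0.593, 0.0, -0.0]
force: [0.4, -0.0, -0.7]
finger_gap: 0.42
gripper_force: 39.8
[-4.98011520e-01  4.71010768e-01  1.51074360e+00  2.13904575e-04
  1.16002748e+00 -1.97777071e-01]
```

View pics/s2.png

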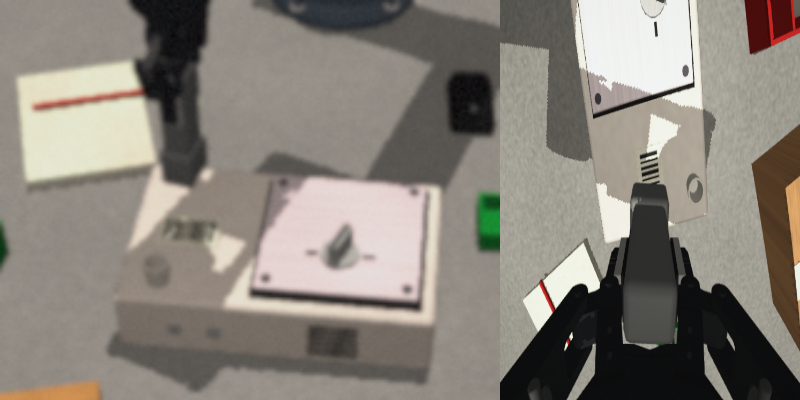

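The scanner hangs upright, nose at crop (183,168), over the label, with the cup clear. Checking the aim numerically from the wrist view.

```bash
python3 - <<'E'
from h import *
c=cal("scene");w=cal("wrist");s=manip.sense();t=s["tcp_pos"]
print("pred nose",proj(c,[t[0],t[1],t[2]-.0803]), "seen ~",150+183*.4,120+168*.4)
print("top-of-bars", onz(w,280,157,.081), proj(w,[.563,-.181,.081]))
R=cv2.Rodrigues(np.array([0,0,np.radians(-7.2)]))[0]
for L in ([.563,-.181],): print("bar far end from label", np.array([*L,0])+R@[0,.025,0])
E
python3 -m handwheel '[[0,0,0,0,0,0,0.1],[0,0,0,0,0,0,0.1],[0,0,0,0,0,0,0.1],[0,0,0,0,0,0,0.1],[0,0,0,0,0,0,0.1],[0,0,0,0,0,0,0.1],[0,0,0,0,0,0,0.1],[0,0,0,0,0,0,0.1],[0,0,0,0,0,0,0.1],[0,0,0,0,0,0,0.1]]'
```

```text
pred nose [[223.49710673 188.61117481]] seen ~ 223.2 187.2
top-of-bars [ 0.57189757 -0.1549707   0.081     ] [[279.16362707 185.82510607]]
bar far end from label [ 0.56613333 -0.15619713  0.        ]
t: 9.0
tcp_pos: [0.5628, -0.1807, 0.2403]
tool_rot: [0.805, 0.593, -0.0, 0.0]
force: [0.4, 1.1, -1.7]
finger_gap: 0.424
gripper_force: 39.8
```

```bash
python3 -m handwheel '[[3,1,0,0,0,0,0.1],[0,0,0,0,0,0,0.1],[0,0,0,0,0,0,0.1],[0,0,0,0,0,0,0.1],[0,0,0,0,0,0,0.1],[0,0,0,0,0,0,0.1],[0,0,0,0,0,0,0.1],[0,0,0,0,0,0,0.1],[0,0,0,0,0,0,0.1],[0,0,0,0,0,0,0.1]]'
python3 -m handwheel '[[-3,10,10,0,0,0,0.1],[-4,30,14,0,0,0,0.1],[-8,50,0,0,0,0,0.1],[-8,50,0,0,0,0,0.1],[-8,50,0,0,0,0,0.1],[-8,50,0,0,0,0,0.1],[-8,50,0,0,0,0,0.1],[-8,50,0,0,0,0,0.1],[-8,50,0,0,0,0,0.1],[-8,40,0,0,0,0,0.1]]'
```

```text
t: 10.25
tcp_pos: [0.5658, -0.1797, 0.2403]
tool_rot: [0.805, 0.593, -0.0, 0.0]
force: [0.0, -0.0, -1.1]
finger_gap: 0.423
gripper_force: 39.8
t: 11.5
tcp_pos: [0.4939, 0.2527, 0.2653]
tool_rot: [0.805, 0.593, 0.001, 0.0]
force: [-0.5, -0.7, -1.4]
finger_gap: 0.416
gripper_force: 39.8
```

```bash
python3 -m handwheel '[[-5,20,0,0,0,0,0.1],[-2,12,0,0,0,0,0.1],[0,0,-20,0,0,0,0.1],[0,0,-30,0,0,0,0.1],[0,0,-40,0,0,0,0.1],[0,0,-30,0,0,0,0.1],[0,0,-20,0,0,0,0.1],[0,0,0,0,0,0,0.1],[0,0,0,0,0,0,0.1],[0,0,0,0,0,0,0.1]]'
```

```text
t: 12.75
tcp_pos: [0.4887, 0.2825, 0.1256]
tool_rot: [0.805, 0.593, 0.001, 0.0]
force: [-0.9, -0.3, -1.2]
finger_gap: 0.42
gripper_force: 39.8
```

```bash
python3 -m handwheel '[[0,0,-10,0,0,0,0.1],[0,0,-10,0,0,0,0.1],[0,0,-8,0,0,0,0.1],[0,0,-6,0,0,0,0.1],[0,0,-4,0,0,0,0.1],[0,0,-1,0,0,0,0.1],[0,0,0,0,0,0,0.1],[0,0,0,0,0,0,0.42],[0,0,0,0,0,0,0.48],[0,0,0,0,0,0,0.6]]'
python3 -m handwheel '[[0,0,0,0,0,0,1],[0,0,0,0,0,0,1],[0,0,0,0,0,0,1],[0,0,0,0,0,0,1],[0,0,0,0,0,0,1],[0,0,10,0,0,0,1],[0,0,30,0,0,0,1],[0,0,50,0,0,0,1],[0,0,60,0,0,0,1],[0,0,50,0,0,0,1]]'
python3 - <<'E'
from h import *
s=manip.sense();print(s["q"],s["tool_rot"])
c=cal("wrist");np.save("w2.npy",c,allow_pickle=True)
w=manip.snapshot("wrist")[:,:,::-1];t=manip.snapshot("scene")[:,:,::-1]
cv2.imwrite("pics/w2.png",np.hstack([cv2.resize(w[100:260,190:390],(400,320)),cv2.resize(t[130:230,330:455],(400,320))]))
print(proj(c,[[.488,.282,.135],[.488,.282,.026]]))
E
```

```text
t: 14.0
tcp_pos: [0.4882, 0.2824, 0.0854]
tool_rot: [0.805, 0.593, 0.0, 0.0]
force: [0.1, 0.2, 0.3]
finger_gap: 0.598
gripper_force: 0.0
t: 15.25
tcp_pos: [0.488, 0.2824, 0.2885]
tool_rot: [0.805, 0.593, 0.001, 0.0]
force: [0.9, 0.8, -1.2]
finger_gap: 0.997
gripper_force: 0.0
[3.26378580e-01 3.80582769e-01 1.52037704e+00 4.16016432e-05
 1.23810096e+00 6.28096137e-01] [8.05348204e-01 5.92800697e-01 1.21227223e-03 3.65226054e-04]
[[278.92520107 187.09345338]
 [278.71781359 165.11440336]]
```

View pics/w2.png

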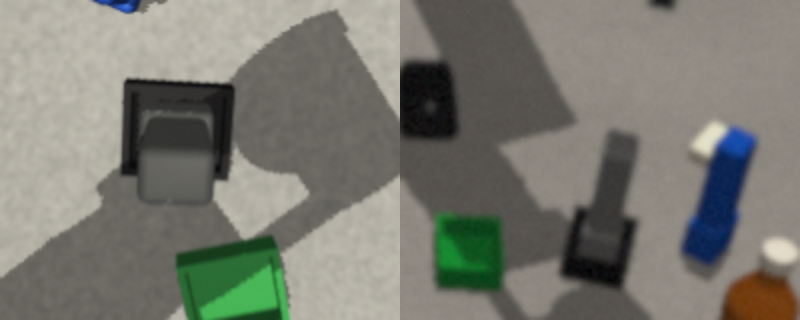

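The scanner stands seated in its dock, handle top at crop (175,175) as predicted, and is released. Next, the fastener.

```bash
python3 -m handwheel '[[12,-31,0,0,0,8,1],[12,-31,0,0,0,8,1],[12,-31,0,0,0,8,1],[12,-31,0,0,0,8,1],[12,-31,0,0,0,8,1],[12,-31,0,0,0,9,1],[12,-31,0,0,0,9,1],[13,-31,0,0,0,9,1],[13,-31,0,0,0,8,1],[13,-31,0,0,0,8,1]]'
python3 -m handwheel '[[0,0,-10,0,0,0,1],[0,0,-10,0,0,0,1],[0,0,-10,0,0,0,1],[0,0,-10,0,0,0,1],[0,0,0,0,0,0,1],[0,0,0,0,0,0,0.6],[0,0,0,0,0,0,0.6],[0,0,0,0,0,0,0.6],[0,0,0,0,0,0,0.6],[0,0,0,0,0,0,0.6]]'
python3 - <<'E'
from h import *
s=manip.sense();print(s["tcp_pos"],s["tool_rot"],s["q"])
c=cal("wrist");np.save("w3.npy",c,allow_pickle=True)
w=manip.snapshot("wrist")[:,:,::-1];cv2.imwrite("pics/w3.png",w)
t=manip.snapshot("top")[:,:,::-1];cv2.imwrite("pics/t3.png",t)
p=proj(c,[.611,-.028,.111])[0].round().astype(int);print(p)
x0,y0=np.clip(p[0]-100,0,360),np.clip(p[1]-75,0,270)
print(x0,y0);cv2.imwrite("pics/w3c.png",cv2.resize(w[y0:y0+150,x0:x0+200],(800,600)))
E
```

```text
t: 16.6
tcp_pos: [0.6106, -0.0287, 0.2848]
tool_rot: [0.208, 0.978, 0.0, -0.001]
force: [0.2, 0.4, -0.6]
finger_gap: 1.002
gripper_force: 0.0
t: 17.85
tcp_pos: [0.6108, -0.0278, 0.2454]
tool_rot: [0.21, 0.978, -0.0, 0.0]
force: [0.1, -0.4, 0.2]
finger_gap: 0.598
gripper_force: 0.0
[ 0.61084152 -0.02777445  0.24538614] [ 2.10450490e-01  9.77604515e-01 -7.85443823e-06  5.94702970e-05] [-2.27972088e-01  4.93897469e-01  1.45252884e+00 -1.48473389e-05
  1.19504717e+00 -1.37469147e+00]
[278 192]
178 117
```

View pics/w3c.png

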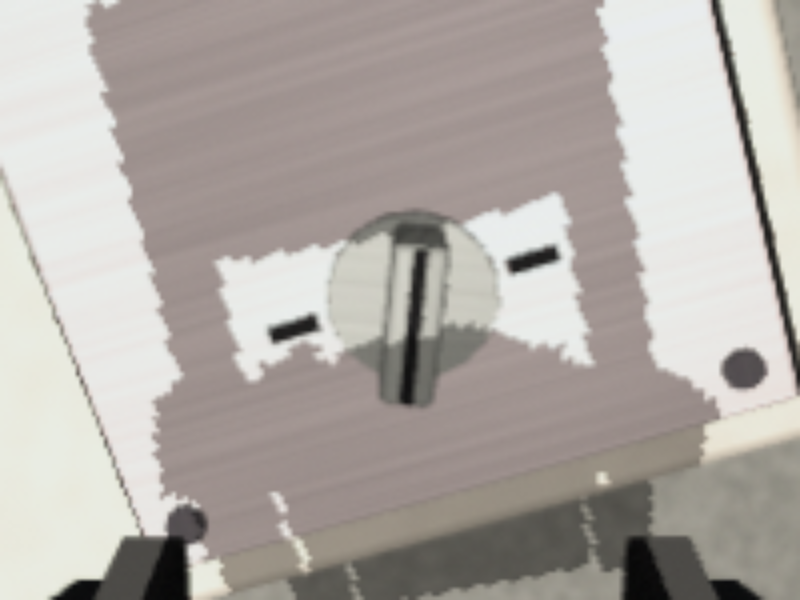

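The crop shows the fastener disc centred at about (414,293), the slot running from (421,250) to (410,404), and the marks at (293,328) and (533,259).

Run:
```python
from h import *
c=np.load("w3.npy",allow_pickle=True).item()
f=lambda u,v,z:onz(c,178+(u-1.5)/4,117+(v-1.5)/4,z)[:2]
a,b=f(421,250,.121),f(410,404,.121);print("slot",a,b,(a+b)/2,np.degrees(np.arctan2(*(a-b)[::-1])),np.hypot(*(a-b)))
l,r=f(293,328,.093),f(533,259,.093);print("marks",l,r,(l+r)/2,np.degrees(np.arctan2(*(r-l)[::-1])))
print("disc",f(414,293,.097),"tool yaw",np.degrees(2*np.arctan2(.9776,.2105)))
```

```text
slot [ 0.60021646 -0.01892927] [ 0.63031948 -0.03502213] [ 0.61526797 -0.0269757 ] 151.87136275472014 0.03413461313504169
marks [ 0.6111107  -0.05632179] [0.61894921 0.00130215] [ 0.61502996 -0.02750982] 82.2536753058327
disc [ 0.61405613 -0.02660259] tool yaw 155.69683792242083
```

```bash
python3 -m handwheel '[[4,1,-20,0,0,-4,0.6],[0,0,-30,0,0,0,0.5],[0,0,-30,0,0,0,0.5],[0,0,-25,0,0,0,0.5],[0,0,-20,0,0,0,0.5],[0,0,-12,0,0,0,0.5],[0,0,-6,0,0,0,0.5],[0,0,0,0,0,0,0],[0,0,0,0,0,0,0],[0,0,0,0,0,0,0]]' 30
python3 -m handwheel '[[0,0,0,0,0,0,0],[0,0,0,0,0,0,0],[0,0,0,0,0,0,0],[0,0,0,0,0,0,0],[0,0,0,0,0,0,0],[0,0,0,0,0,0,0],[0,0,0,0,0,0,0],[0,0,0,0,0,0,0],[0,0,0,0,0,0,0],[0,0,0,0,0,0,0]]'
python3 -c "
from station import manip
s=manip.sense();print(s['ft_torque'],s['tool_rot'])"
```

```text
t: 19.2
tcp_pos: [0.6149, -0.0278, 0.1031]
tool_rot: [0.244, 0.97, -0.001, 0.001]
force: [-2.3, -4.5, 1.0]
finger_gap: 0.129
gripper_force: 34.1
t: 20.45
tcp_pos: [0.615, -0.0277, 0.1031]
tool_rot: [0.244, 0.97, -0.001, 0.0]
force: [-2.3, -4.6, 3.3]
finger_gap: 0.131
gripper_force: 34.3
[-0.70401894  0.34573304 -0.01423887] [ 2.44241493e-01  9.69714057e-01 -7.30678474e-04  4.54103542e-04]
```

```bash
python3 -m handwheel '[[-0.5,-0.8,0,0,0,-5,0],[0,0,0,0,0,-8,0],[0,0,0,0,0,-8,0],[0,0,0,0,0,-8,0],[0,0,0,0,0,-8,0],[0,0,0,0,0,-8,0],[0,0,0,0,0,-8,0],[0,0,0,0,0,-8,0],[0,0,0,0,0,-6,0],[0,0,0,0,0,-2.5,0]]'
python3 -m handwheel '[[0,0,0,0,0,0,0],[0,0,0,0,0,0,0],[0,0,0,0,0,0,0.3],[0,0,0,0,0,0,0.5],[0,0,0,0,0,0,0.5],[0,0,5,0,0,0,0.5],[0,0,15,0,0,0,0.5],[0,0,30,0,0,0,0.5],[0,0,50,0,0,0,0.5],[0,0,50,0,0,0,0.5]]'
python3 - <<'E'
from h import *
s=manip.sense();print(s["tcp_pos"],s["tool_rot"])
c=cal("wrist");np.save("w4.npy",c,allow_pickle=True)
w=manip.snapshot("wrist")[:,:,::-1];cv2.imwrite("pics/w4.png",w)
p=proj(c,[.615,-.027,.111])[0].round().astype(int)
x0,y0=np.clip(p[0]-100,0,360),np.clip(p[1]-75,0,270)
print(x0,y0);cv2.imwrite("pics/w4c.png",cv2.resize(w[y0:y0+150,x0:x0+200],(800,600)))
E
```

```text
t: 21.7
tcp_pos: [0.615, -0.0279, 0.1031]
tool_rot: [0.754, 0.657, 0.0, 0.001]
force: [-1.7, -2.6, 2.0]
finger_gap: 0.132
gripper_force: 34.2
t: 22.95
tcp_pos: [0.6142, -0.0275, 0.2547]
tool_rot: [0.754, 0.657, 0.0, 0.0]
force: [1.4, -0.7, 0.6]
finger_gap: 0.5
gripper_force: 0.0
[ 0.61423736 -0.02747331  0.25473828] [7.53525127e-01 6.57419007e-01 2.66198967e-04 2.47091729e-04]
180 114
```

View pics/w4c.png

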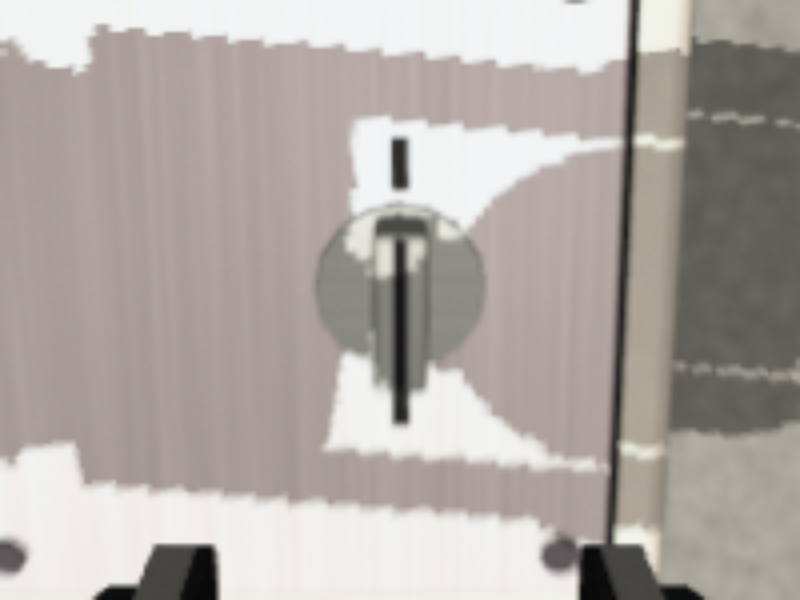

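The slot is vertical at column 400, from (400,240) to (400,422), in line with the mark at (400,163). The lower mark is hidden beneath the bar. It is aligned, so I'll go to the press spot with the fingers shut.

```bash
python3 -m handwheel '[[-20,3,0,0,0,0,0],[-20,3,0,0,0,0,0],[-20,3,0,0,0,0,0],[-14,2,0,0,0,0,0],[0,0,-30,0,0,0,0],[0,0,-40,0,0,0,0],[0,0,-40,0,0,0,0],[0,0,-25,0,0,0,0],[0,0,-10,0,0,0,0],[0,0,0,0,0,0,0]]' 30
python3 -m handwheel '[[0,0,-3,0,0,0,0],[0,0,-3,0,0,0,0],[0,0,-3,0,0,0,0],[0,0,-3,0,0,0,0],[0,0,-2,0,0,0,0],[0,0,-2,0,0,0,0],[0,0,-1,0,0,0,0],[0,0,0,0,0,0,0],[0,0,0,0,0,0,0],[0,0,0,0,0,0,0]]'
```

```text
t: 24.25
tcp_pos: [0.5406, -0.0166, 0.1073]
tool_rot: [0.754, 0.657, -0.0, -0.0]
force: [0.7, 0.5, 0.9]
finger_gap: -0.001
gripper_force: 0.0
t: 25.5
tcp_pos: [0.5403, -0.0165, 0.0909]
tool_rot: [0.753, 0.657, 0.0, 0.0]
force: [-0.5, -0.3, 5.6]
finger_gap: 0.003
gripper_force: 2.8
```

```bash
python3 -m handwheel '[[0,0,-1,0,0,0,0],[0,0,-1,0,0,0,0],[0,0,-1,0,0,0,0],[0,0,-1,0,0,0,0],[0,0,-1,0,0,0,0],[0,0,-1,0,0,0,0],[0,0,-1,0,0,0,0],[0,0,0,0,0,0,0],[0,0,0,0,0,0,0],[0,0,0,0,0,0,0]]'
```

```text
t: 26.75
tcp_pos: [0.5403, -0.0165, 0.085]
tool_rot: [0.753, 0.658, 0.0, 0.0]
force: [-2.9, 0.1, 12.9]
finger_gap: 0.001
gripper_force: 6.8
```

```bash
python3 -m handwheel '[[0,0,-0.5,0,0,0,0],[0,0,-0.5,0,0,0,0],[0,0,-0.5,0,0,0,0],[0,0,-0.5,0,0,0,0],[0,0,0,0,0,0,0],[0,0,0,0,0,0,0],[0,0,0,0,0,0,0],[0,0,0,0,0,0,0],[0,0,0,0,0,0,0],[0,0,0,0,0,0,0]]'
```

```text
t: 28.0
tcp_pos: [0.5404, -0.0165, 0.0849]
tool_rot: [0.753, 0.658, 0.0, 0.001]
force: [-6.5, 1.4, 27.6]
finger_gap: -0.003
gripper_force: 13.5
```

The panel is on the hard stop: TCP z is 84.9 mm and the push is about 28 N. Handing in.

```bash
python3 -c "
from station import manip
print(manip.sign_off())"
```

```text
the job is handed in; nothing more can be done
None
```

I handed the job in at about 28 s of the 72 s allowed, with the label scanned, the scanner seated back in its dock, the fastener slot on the marks, and the panel held on its hard stop at about 28 N; sign-off gave no pass/fail result.

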